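# Open the delivered block case and hold its sprung lid at the balance

### The job

A steel case of printing blocks has arrived in a carton and a colleague wants to look in. Fold both ajar side flaps of the carton outwards, well past upright, then lift the case's blue sprung lid by its black bar until it is past its balance point (pointer beyond the red mark on the dial) without letting it spring fully open, bring it back down and finish while holding it still just below the balance point, with the pointer in the yellow band, where it would fall shut if let go. Leave the flaps open and do not disturb the printing block, dye jar and clay bowl standing beside the carton.

Things in the scene. Friction and masses are not known exactly. Their poses are not given: they have to be found in the camera images.
- carton: brown cardboard carton, fixed to the table, 350 (x) x 310 (y) x 130 mm high, front panel cut down to 70 mm. Origin: centre of its underside, on the table. Its x axis points from the low front (bar handle side, towards the robot) to the back; y to its left; z up. The grey steel case with its blue lid sits inside it: closed lid's top face 108 mm above the table.
- flap_left (a joint): left carton flap, 330 x 105 x 4 mm, hinged along the top edge of the left wall (carton y = +155 mm, 130 mm up). 0 = level inwards, 1.57 = upright, 3.14 = level outwards; starts ajar at 0.85 to 1.3 rad, stays where left (3 N moves it). The gap of 170 mm or more between the two free edges lets shut fingers in to sweep each flap up and out; a level push may bind.
- flap_right (a joint): right carton flap, mirror image of the left one, hinged at carton y = -155 mm; same values: 0 level inwards, 1.57 upright, 3.14 level outwards, starts ajar at 0.85 to 1.3 rad.
- flap_left_edge (a point): middle of the free edge of the left flap
- flap_right_edge (a point): middle of the free edge of the right flap
- lid (a joint): blue lid's angle, rad: 0 = closed, level; grows as its front rises; 1.4 = stop. Springs oppose its weight: below the balance point, 0.93 (53 degrees), it falls shut if let go (1.4 N lifts the bar from closed, less higher up); above it the springs drive it open. A red pointer on the lid at the hinge moves along a fixed dial: white to 0.6, yellow 0.6 to 0.9, red 0.9 to 1.0, then white.
- lid_hinge (a point): middle of the lid's hinge line, carton x = +110 mm, 100 mm above the table; the hinge line runs along carton y
- lid_handle (a point): centre of the lid's black round bar, 12 mm thick, along carton y, 76 mm free between its two steel stems. Closed: 230 mm in front of the hinge, 28 mm above it (128 mm above the table), 30 mm before the lid's front edge, 20 mm above its top. Pinch it from above, fingers closing along carton x; it turns between the fingers, so the gripper can stay pointing down along the arc.
- print_block_center (a point): centre of a loose dark wooden printing block with a grip on top, 85 x 60 x 83 mm high: leave alone
- dye_jar_center (a point): centre of a loose jar with a yellow cap, 64 mm across, 90 mm high: leave alone
- dye_bowl_center (a point): centre of a loose clay bowl, 90 mm across, 45 mm high: leave alone

How it is judged (in metres and radians):
On the way, in this order (a step that is already met when the one before it is completed fails the run):
1. both flaps are folded out past upright (over 1.9 rad) (value of joint each of flap_left, flap_right above 1.9 rad and value of joint lid below 0.1 rad), for 0.2 s.
2. the lid is raised past its balance point (over 0.96 rad) in the fingers (value of joint lid above 0.96 rad and contact force between the fingers and lid above 0.1 N), for 0.1 s.
At the end, for the whole second after the job is handed in: The fingers hold the lid still (under 0.06 rad/s) between 0.60 and 0.90 rad, just below its balance point of 0.93; both flaps are still beyond 1.75 rad; the three bystanders are within 20 mm of where they stood (value of joint lid between 0.595 and 0.905 rad and velocity of joint lid between -0.06 and 0.06 rad/s and contact force between the fingers and lid above 0.08 N and value of joint each of flap_left, flap_right above 1.75 rad and distance of each of print_block_center, dye_jar_center, dye_bowl_center from where it was at the start of the episode below 0.02 m); the arm keeps its last pose, push and grip.
It fails at once if the lid springs (nearly) fully open, over 1.33 rad (value of joint lid above 1.33 rad).
It fails at once if a bystander is disturbed (moved more than 20 mm) (distance of any of print_block_center, dye_jar_center, dye_bowl_center from where it was at the start of the episode above 0.02 m).
It also fails if it takes over 54 s, if anything falls off the work surface, if the arm or the gripper's body presses on something with over 40 N, if the wrist force passes 120 N, or if a joint passes its speed limit or range.

### The arm

A 7-joint arm with a two-finger parallel gripper is mounted at the origin on the work surface. World frame = base frame: x ahead of the robot, y to its left, z up, the work surface at z = 0. Lengths are in m, angles in degrees, forces in N, time in s.
With the tool pointing down it reaches from about 0.4 to 0.925 m from the base axis. Payload 5.6 kg.
Tool frame: the origin (TCP) lies on the centre line of the jaws, within the pads' length; the fingertips stand 19 mm ahead of it and the grasp point (between the pads) is the TCP; z points along the fingers, y is the line along which they close (so a half turn about z gives the same grasp; the last joint's range is limited). The gripper opens to 85 mm and grips with 20 to 120 N. Pads are 22 mm wide; open, the fingers measure 114 mm over their backs; the gripper's body (76 mm by 85 mm) begins 54 mm behind the grasp point. The pads swing forward as they close: fully open they stand 13 mm farther back than shut.
Start: joints at [74.886, 26.786, -0.665, 91.828, 0.344, 61.387, -3.226], TCP at [0.142, -0.634, 0.25] pointing down, gripper open.
Joint ranges: [-144.91, 144.91], [-17.63, 115.5], [-89.93, 88.59], [15.96, 139.68], [-74.01, 254.01], [8.47, 105.57], [-167.45, 167.45]. Speed limits (degrees/s): [147.25, 147.25, 180, 180, 180, 180, 180].

### API

Orientations are given as [roll, pitch, yaw] about the fixed x, y, z axes, in that order (R = Rz(yaw) Ry(pitch) Rx(roll)).
In Python, from cell import ctrl gives the robot as it stands.
- The arm moves only by the tool send_rows, never from a script. Its argument "targets" is a list of rows, each a list of 3 entries, a list of its own where there are three numbers: the shift along the tool's x, y, z scaled (see below), then the turn, a rotation vector about the tool's x, y, z scaled (see below), then the opening, from 0 (shut) to 1 (fully open). In form: [[[dx, dy, dz], [wx, wy, wz], gripper], ...]. A call has 1 to 10 rows; each row shifts and turns the commanded pose from where the row before left it, along the tool's axes as they then stand; what a row does not reach is not made up. The controller multiplies each number of a shift by 25 mm and each number of a turn by 0.1 rad. A row lasts 1/8 s, in which the tool goes at most 62.5 mm and 10.7 degrees, less where a joint would pass 70% of its speed; a pose out of reach is approached as far as the arm can. A call with a number of a shift or a turn outside -1 to 1 is refused whole. A call with a gripper value outside its range is refused whole. The fingers move at their own pace and stop on an object; the grip force is fixed at half the most. Time passes only in rows, so rows that do not move let the fingers close. It gives the time, the measured TCP pose, the force, the opening and the grip force at its end, in the units of the state.
- ctrl.observe(): the state, without advancing time (a new reading comes with each control period).
- ctrl.camera(name): name is "scene" or "top" or "wrist"; returns a dict with "image" (420x560x3 uint8, blue, green, red), "range_z" (420x560 float32, m along the optical axis (not along the pixel's ray), 0 where there is no reading), "fx", "fy", "cx", "cy" (pixels), "position" and "rotation" of the camera in the world. Camera axes: x right, y down, z forward; pixel columns grow to the right and rows downward; lengths in m; the calibration is good to about 2 mm. A picture is of the moment at which its call begins.
- ctrl.sign_off(): hands the job in; it is judged then, once.
The state is a dict: "time_s": time; "joint_positions": joint angles; "qvel": joint speeds; "joint_efforts": joint torques, N m; "ee_pos": TCP position; "eef_rot": TCP orientation; "force": force on the tool from outside, world axes, zero at the start; "torque": the same for the moment, N m; "gripper_width": finger opening in m; "grasp_force": force on a finger pad.
Only numpy, scipy, OpenCV 4.12 (cv2) and the standard library are available. Lean on these libraries where they do the work, as an engineer would, in place of code of your own. Each camera call takes 0.05 s, during which the arm holds its last target. There are 200 camera calls.

## Working session

There is one attempt and no reset: what is moved stays moved. The work goes in short steps, Python scripts to look and compute and a tool call to move; the robot and the scene stay as the last step left them, time stands still between calls to the robot, and variables do not carry over. Pictures are saved under pics/ and viewed, at most 10 in all, crops included, and the job is handed in when it is done.

Besides the shell and the picture viewer there is one more tool, called after "Call:" as name([rows], argument=value, ...), one row to a line, values as JSON. send_rows: Moves the arm, as the interface text tells. Its arguments: {"type":"object","properties":{"targets":{"type":"array"}},"required":["targets"]}

```bash
mkdir -p pics; cat > h.py <<'E'
import numpy as np, cv2
from cell import ctrl
def cloud(c):
    z=c["range_z"]; v,u=np.indices(z.shape)
    p=np.stack([(u-c["cx"])/c["fx"]*z,(v-c["cy"])/c["fy"]*z,z],-1)
    return p@np.array(c["rotation"]).T+np.array(c["position"])
E
python3 - <<'E'
from h import *
for n in ["scene","top"]:
    c=ctrl.camera(n); cv2.imwrite(f"pics/{n}0.png",c["image"]); np.save(n+"0.npy",cloud(c)); print(n,c["position"],c["fx"])
s=ctrl.observe(); print(s)
E
```

```text
Traceback (most recent call last):
  File "h.py", line 6, in cloud
    return p@np.array(c["rotation"]).T+np.array(c["position"])
           ~~~~~~~~~~~~~~~~~~~~~~~~~~~^~~~~~~~~~~~~~~~~~~~~~~~
ValueError: operands could not be broadcast together with shapes (420,560) (3,)
```

View pics/scene0.png

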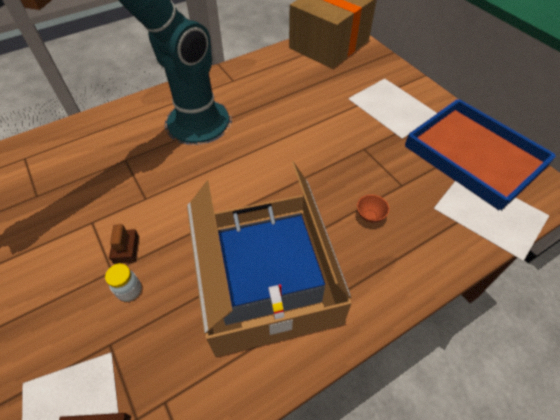

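The scene view looks from behind the carton towards the robot. It shows the carton at about (265,265), the bar at (254,212) and the dial at (277,298). The block and jar are at (122,245) and (122,282), and the bowl is at (372,208). I need to check the form of the camera rotation.

```bash
python3 - <<'E'
from h import *
c=ctrl.camera("top"); print(c["rotation"],c["position"],c["fx"])
from scipy.spatial.transform import Rotation as Ro
open("h.py","w").write('''import numpy as np, cv2
from cell import ctrl
from scipy.spatial.transform import Rotation as Ro
def cloud(c):
    z=c["range_z"]; v,u=np.indices(z.shape)
    p=np.stack([(u-c["cx"])/c["fx"]*z,(v-c["cy"])/c["fy"]*z,z],-1)
    return Ro.from_euler("xyz",c["rotation"],degrees=True).apply(p.reshape(-1,3)).reshape(p.shape)+np.array(c["position"])
''')
cv2.imwrite("pics/top0.png",c["image"])
print({k:v for k,v in ctrl.observe().items()})
E
python3 - <<'E'
from h import *
for n in ["scene","top"]:
    c=ctrl.camera(n); P=cloud(c); np.save(n+"0.npy",P); np.save(n+"0i.npy",c["image"]); print(n,c["rotation"],c["position"])
    z=P[...,2][c["range_z"]>0]; print(np.histogram(z,bins=np.arange(-.1,.4,.02)))
E
```

```text
[-173.2023637    -0.70260038  -90.97887641] [0.37798905 0.01915895 1.40308398] 502.81219582683684
{'time_s': 0.1, 'joint_positions': array([74.88594987, 26.83364193, -0.66567367, 91.87621044,  0.34472181,
       61.38729882, -3.22693684]), 'qvel': array([ 0.03133689, -0.01437909, -0.06103337, -0.09299625,  0.04557965,
       -0.03351592, -0.06165387]), 'joint_efforts': array([ 1.12027192e-03, -5.33521628e+01,  2.15657637e-02, -2.51967859e+01,
        1.14743304e-02,  4.33959198e-03,  4.00007963e-06]), 'ee_pos': array([ 0.14218687, -0.63376328,  0.24939905]), 'eef_rot': array([-1.79905094e+02,  7.22132583e-03,  1.26467042e+01]), 'force': array([-0.51736764,  0.66668691, -0.11511614]), 'torque': array([-0.005379  ,  0.01434628, -0.02858292]), 'grasp_force': 0.0, 'gripper_width': 0.08566279326120221}
scene [-143.77097741    0.44426785   58.28162968] [ 1.04760442 -0.30590395  0.92829159]
(array([ 1130,  1163,  1144,  1343, 99260, 35408,  5331,  4754,  2916,
        2806,  8892,  2761,  3265,  4043,  3123,  1425,   695,   409,
         269,   331,   418,   411,   430,   386]), array([-1.0
[... 515 characters left out ...]
.37798905 0.01915895 1.40308398]
(array([    0,     0,     0,     0, 85097, 81079,  3594,  3514,  1555,
         908,  6698,   978,  1243,  1122,  1145,  1243,   461,    76,
          48,   124,   108,     5,     0,     0]), array([-1.00000000e-01, -8.00000000e-02, -6.00000000e-02, -4.00000000e-02,
       -2.00000000e-02,  1.38777878e-17,  2.00000000e-02,  4.00000000e-02,
        6.00000000e-02,  8.00000000e-02,  1.00000000e-01,  1.20000000e-01,
        1.40000000e-01,  1.60000000e-01,  1.80000000e-01,  2.00000000e-01,
        2.20000000e-01,  2.40000000e-01,  2.60000000e-01,  2.80000000e-01,
        3.00000000e-01,  3.20000000e-01,  3.40000000e-01,  3.60000000e-01,
        3.80000000e-01]))
```

View pics/top0.png

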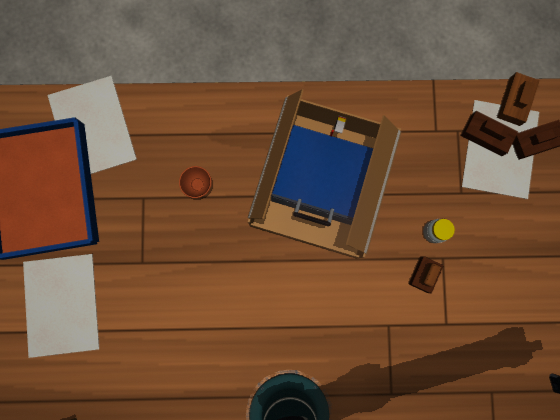

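The top view (up = +x, left = +y) shows the carton at about (325,175), turned slightly right. The bar is at (312,215), the dial at (340,125), the bowl at (196,183), the jar at (440,230) and the block at (425,275). Next I'll fit the poses.

```bash
python3 - <<'E'
from h import *
R=[]
for n in ["top","scene"]:
    P=np.load(n+"0.npy"); I=np.load(n+"0i.npy").astype(int)
    b,g,r=I[...,0],I[...,1],I[...,2]
    reg=(np.abs(P[...,0]-.63)<.28)&(np.abs(P[...,1]+.04)<.28)
    m=reg&(b>r+40)&(b>g+30)&(np.abs(P[...,2]-.108)<.01)
    q=P[m]; rect=cv2.minAreaRect((q[:,:2]*1000).astype(np.float32)); print(n,"lid",rect,q[:,2].mean(),m.sum())
    f=reg&(P[...,2]>.143)&(P[...,2]<.27)
    q=P[f]; R.append(q)
    num,lab=cv2.connectedComponents(f.astype(np.uint8))
    for i in range(1,num):
        q=P[lab==i]
        if len(q)<150: continue
        c=np.median(q,0); u,s,v=np.linalg.svd(q-q.mean(0),full_matrices=False)
        print(" comp",len(q),c.round(3),"normal",v[2].round(3),"long",v[0].round(3),q.min(0).round(3),q.max(0).round(3), "rms",s[2]/len(q)**.5)
    # bar: dark, z ~.12-.145
    d=reg&(P[...,2]>.118)&(P[...,2]<.142)&(I.max(-1)<60)
    q=P[d]; print(" bar",len(q),np.median(q,0).round(3), q.min(0).round(3),q.max(0).round(3))
    for nm,(x,y,z0) in dict().items(): pass
    o=(P[...,2]>.015)&(P[...,2]<.12)&(P[...,0]>.2)&(P[...,0]<.85)&(np.abs(P[...,1])<.45)&~((np.abs(P[...,0]-.63)<.25)&(np.abs(P[...,1]+.05)<.22))
    num,lab=cv2.connectedComponents(o.astype(np.uint8))
    for i in range(1,num):
        q=P[lab==i]
        if len(q)>80: print(" obj",len(q),((q.min(0)+q.max(0))/2).round(3),q.min(0).round(3),q.max(0).round(3))
E
```

```text
top lid ((644.162841796875, -92.17849731445312), (207.62844848632812, 193.20375061035156), 72.4175033569336) 0.10758115971846484 5569
 comp 1878 [0.664 0.026 0.192] normal [-0.277 -0.865 -0.419] long [-0.952  0.305  0.001] [ 0.506 -0.043  0.143] [0.831 0.093 0.232] rms 0.0010507917730852516
 comp 2664 [ 0.587 -0.214  0.183] normal [-0.241 -0.75   0.616] long [-0.952  0.305 -0.001] [ 0.425 -0.295  0.143] [ 0.756 -0.139  0.22 ] rms 0.0013688170086432307
 bar 271 [ 0.52  -0.078  0.13 ] [ 0.496 -0.245  0.118] [ 0.824 -0.018  0.141]
 obj 515 [0.629 0.248 0.033] [0.586 0.205 0.015] [0.673 0.291 0.052]
 obj 589 [ 0.483 -0.411  0.056] [ 0.452 -0.442  0.015] [ 0.514 -0.381  0.097]
 obj 746 [ 0.367 -0.38   0.052] [ 0.318 -0.425  0.015] [ 0.416 -0.336  0.088]
scene lid ((646.08056640625, -92.7957763671875), (210.27420043945312, 197.06918334960938), 72.05050659179688) 0.10652743011916645 6427
 comp 1113 [0.701 0.013 0.197] normal [0.277 0.862 0.424] long [ 0.952 -0.305 -0.003] [ 0.507 -0.045  0.143] [0.834 0.091 0.23 ] rms 0.000908695270946062
 comp 3356 [ 0.621 -0.223  0.182] normal [ 0.241  0.749 -0.617] long [ 0.952 -0.306  0.001] [ 0.427 -0.294  0.143] [ 0.759 -0.139  0.218] rms 0.0009307236142055655
 comp 200 [ 0.753 -0.141  0.152] normal [-0.329 -0.072 -0.941] long [ 0.856 -0.443 -0.266] [ 0.733 -0.156  0.143] [ 0.774 -0.119  0.159] rms 0.0024985543033637534
 bar 139 [ 0.52  -0.067  0.131] [ 0.501 -0.112  0.123] [ 0.533 -0.021  0.136]
 obj 483 [0.632 0.246 0.031] [0.588 0.201 0.015] [0.677 0.291 0.047]
 obj 852 [ 0.379 -0.381  0.05 ] [ 0.338 -0.425  0.015] [ 0.421 -0.337  0.085]
 obj 902 [ 0.492 -0.414  0.054] [ 0.461 -0.445  0.015] [ 0.522 -0.382  0.093]
 obj 271 [ 0.755 -0.286  0.068] [ 0.749 -0.303  0.015] [ 0.761 -0.27   0.12 ]
```

Call:
send_rows([
  [[1,-0.4,-0.2],[0,0,-1],0],
  [[1,-0.4,-0.2],[0,0,-1],0],
  [[1,-0.4,-0.2],[0,0,-1],0],
  [[1,-0.4,-0.2],[0,0,-1],0],
  [[1,-0.4,-0.2],[0,0,-1],0],
  [[1,-0.4,-0.2],[0,0,-1],0],
  [[1,-0.4,-0.2],[0,0,-1],0],
  [[1,-0.4,-0.2],[0,0,-1],0],
  [[1,-0.4,-0.2],[0,0,-1],0],
  [[1,-0.4,-0.2],[0,0,-1],0],
])

```text
time_s: 1.45
ee_pos: [0.2708, -0.409, 0.3003]
eef_rot: [-180.0, -0.0, 70.2]
force: [0.1, -0.1, 0.9]
gripper_width: -0.0002
grasp_force: 0.0
```

Call:
send_rows([
  [[1,0.56,0],[0,0,-0.36],0],
  [[1,0.56,0],[0,0,0],0],
  [[1,0.56,0],[0,0,0],0],
  [[1,0.56,0],[0,0,0],0],
  [[1,0.56,0],[0,0,0],0],
  [[1,0.56,0],[0,0,0],0],
  [[1,0.56,0],[0,0,0],0],
  [[1,0.56,0],[0,0,0],0],
  [[1,0.56,0],[0,0,0],0],
])

```text
time_s: 2.58
ee_pos: [0.4622, -0.2344, 0.3]
eef_rot: [180.0, -0.0, 72.0]
force: [-0.1, 0.1, -0.6]
gripper_width: -0.0002
grasp_force: 0.0
```

Call:
send_rows([
  [[1,0.56,0],[0,0,0],0],
  [[1,0.56,0],[0,0,0],0],
  [[1,0.56,0],[0,0,0],0],
  [[1,0.56,0],[0,0,0],0],
  [[1,0.56,0],[0,0,0],0],
  [[1,0.56,0],[0,0,0],0],
  [[1,0.56,0],[0,0,0],0],
  [[1,0.56,0],[0,0,0],0],
  [[0,0,0],[0,0,0],0],
])

```text
time_s: 3.7
ee_pos: [0.6303, -0.0766, 0.2995]
eef_rot: [-180.0, -0.1, 72.2]
force: [0.1, -0.2, -0.4]
gripper_width: -0.0
grasp_force: 0.0
```

Call:
send_rows([
  [[0,0,1],[0,0,0],0],
  [[0.2,0,1],[0,0,0],0],
  [[0.5,0,1],[0,0,0],0],
  [[0.8,0,1],[0,0,0],0],
  [[0.8,0,0],[0,0,0],0],
  [[0.6,0,0],[0,0,0],0],
  [[0.5,0,-0.1],[0,0,0],0],
  [[0.5,0,-0.1],[0,0,0],0],
  [[0.5,0,-0.1],[0,0,0],0],
  [[0.5,0,-0.1],[0,0,0],0],
])

```text
time_s: 4.95
ee_pos: [0.667, 0.0369, 0.2106]
eef_rot: [180.0, 0.0, 72.0]
force: [0.6, -1.0, -0.7]
gripper_width: -0.0001
grasp_force: 0.0
```

Call:
send_rows([
  [[0.5,0,0],[0,0,0],0],
  [[0.5,0,0.1],[0,0,0],0],
  [[0.5,0,0.2],[0,0,0],0],
  [[0.5,0,0.2],[0,0,0],0],
  [[0.5,0,0.2],[0,0,0],0],
  [[0.5,0,0.2],[0,0,0],0],
  [[0,0,0],[0,0,0],0],
])

```text
time_s: 5.82
ee_pos: [0.6897, 0.1098, 0.1871]
eef_rot: [-179.9, -0.1, 72.1]
force: [-0.1, -0.2, 0.9]
gripper_width: -0.0004
grasp_force: 0.0
```

```bash
python3 - <<'E'
from h import *
c=ctrl.camera("scene"); cv2.imwrite("pics/s1.png",c["image"][130:400,120:480])
E
```

```text
(no output)
```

View pics/s1.png

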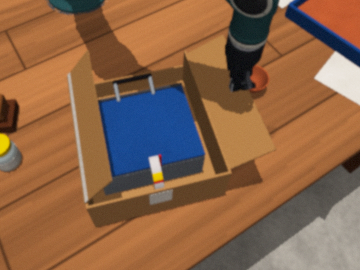

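The left flap now lies well outwards (crop about (230,110)) and the bowl is untouched. Now the right flap.

Call:
send_rows([
  [[-1,0,-0.4],[0,0,0],0],
  [[-1,0,0],[0,0,0],0],
  [[-1,0,0],[0,0,0],0],
  [[-1,0,0],[0,0,0],0],
  [[-1,0,0],[0,0,0],0],
  [[-1,0,0],[0,0,0],0],
  [[-1,0,0],[0,0,0],0],
  [[-1,0,0],[0,0,0],0],
  [[-1,0,0],[0,0,0],0],
  [[-1,0,0],[0,0,0],0],
])

```text
time_s: 7.12
ee_pos: [0.6124, -0.1315, 0.1982]
eef_rot: [180.0, 0.0, 71.9]
force: [0.2, 0.2, -1.1]
gripper_width: 0.0002
grasp_force: 0.0
```

Call:
send_rows([
  [[-0.7,0,0],[0,0,0],0],
  [[-0.5,0,0],[0,0,0],0],
  [[-0.5,0,-0.2],[0,0,0],0],
  [[-0.5,0,-0.2],[0,0,0],0],
  [[-0.5,0,-0.2],[0,0,0],0],
  [[-0.5,0,-0.1],[0,0,0],0],
  [[-0.5,0,-0.1],[0,0,0],0],
  [[-0.5,0,0],[0,0,0],0],
])

```text
time_s: 8.12
ee_pos: [0.5799, -0.2309, 0.2178]
eef_rot: [180.0, 0.0, 72.0]
force: [0.5, 0.9, 0.3]
gripper_width: -0.0002
grasp_force: 0.3
```

Call:
send_rows([
  [[-0.5,0,0.1],[0,0,0],0],
  [[-0.5,0,0.2],[0,0,0],0],
  [[-0.5,0,0.2],[0,0,0],0],
  [[-0.5,0,0.2],[0,0,0],0],
  [[-0.5,0,0.2],[0,0,0],0],
  [[-0.5,0,0.2],[0,0,0],0],
  [[-0.3,0,0.1],[0,0,0],0],
  [[0,0,0],[0,0,0],0],
])

```text
time_s: 9.12
ee_pos: [0.5542, -0.3094, 0.1874]
eef_rot: [-180.0, 0.0, 71.9]
force: [0.5, -0.8, 0.9]
gripper_width: -0.0001
grasp_force: 0.0
```

Call:
send_rows([
  [[0.3,0,-1],[0,0,0],0.5],
  [[1,0,-1],[0,0,0],0.5],
  [[1,-0.5,0],[0,0,0],0.5],
  [[1,-0.8,0],[0,0,0],0.5],
  [[1,-0.8,0],[0,0,0],0.5],
  [[1,-0.8,0],[0,0,0],0.5],
  [[1,-0.8,0],[0,0,0],0.5],
  [[1,0,0],[0,0,0],0.5],
  [[1,0,0],[0,0,0],0.5],
  [[0,0,0],[0,0,0],0.5],
])

```text
time_s: 10.38
ee_pos: [0.5314, -0.0799, 0.2383]
eef_rot: [179.9, -0.0, 72.3]
force: [-0.8, -0.5, 0.3]
gripper_width: 0.0428
grasp_force: 0.0
```

```bash
python3 - <<'E'
from h import *
c=ctrl.camera("scene"); cv2.imwrite("pics/s2.png",c["image"][130:400,100:480])
c=ctrl.camera("wrist"); cv2.imwrite("pics/w2.png",c["image"]); np.save("w2.npy",cloud(c)); np.save("w2i.npy",c["image"])
P=cloud(c); I=c["image"].astype(int)
d=(P[...,2]>.12)&(P[...,2]<.142)&(I.max(-1)<70)&(np.abs(P[...,0]-.52)<.04)&(np.abs(P[...,1]+.066)<.07)
q=P[d]; print(len(q),np.median(q,0) if len(q) else 0,q.min(0),q.max(0))
print(ctrl.observe()["ee_pos"])
E
```

```text
2444 [ 0.51384249 -0.05988675  0.13264933] [ 0.49371705 -0.1112865   0.12728363] [ 0.5305539  -0.01705898  0.13573459]
[ 0.53078778 -0.08275156  0.23785602]
```

View pics/s2.png

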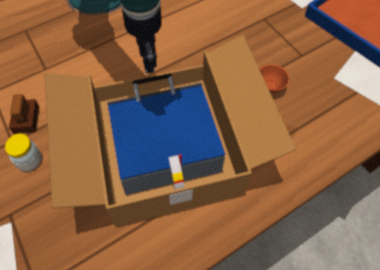

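View pics/w2.png

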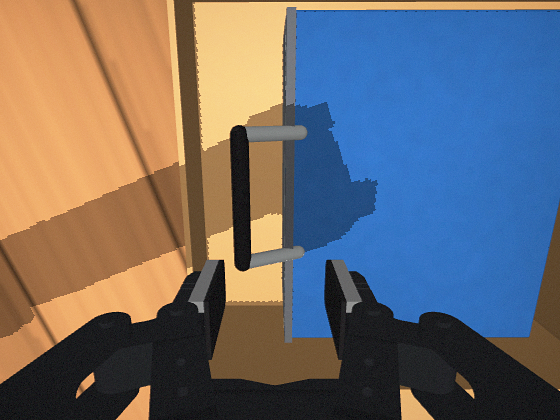

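Both flaps are folded out, the lid is closed and the bystanders are untouched. In the wrist view the bar runs from (240,130) to (243,265). Next I'll descend onto it.

Call:
send_rows([
  [[0.48,-0.86,0],[0,0,0],0.36],
  [[0,0,0],[0,0,0],0.36],
  [[0,0,1],[0,0,0],0.36],
  [[0,0,1],[0,0,0],0.36],
  [[0,0,1],[0,0,0],0.36],
  [[0,0,0],[0,0,0],0.36],
])

```text
time_s: 11.22
ee_pos: [0.5132, -0.0657, 0.1612]
eef_rot: [-179.8, 0.1, 71.9]
force: [0.9, 0.2, -0.0]
gripper_width: 0.0311
grasp_force: 0.0
```

```bash
python3 - <<'E'
from h import *
c=ctrl.camera("wrist"); cv2.imwrite("pics/w3.png",c["image"])
P=cloud(c); I=c["image"].astype(int)
d=(P[...,2]>.12)&(P[...,2]<.142)&(I.max(-1)<70)&(np.abs(P[...,0]-.52)<.04)&(np.abs(P[...,1]+.066)<.07)
q=P[d]; xc=q[:,0]*.952-q[:,1]*.305; yc=q[:,0]*.305+q[:,1]*.952
print(len(q),np.percentile(xc,[1,50,99]),np.percentile(yc,[1,50,99]),q[:,2].max())
s=ctrl.observe();p=s["ee_pos"]; print(p,p[0]*.952-p[1]*.305,p[0]*.305+p[1]*.952,s["gripper_width"])
E
```

```text
4729 [0.50144444 0.50703386 0.51251087] [0.04975381 0.10212237 0.14345919] 0.13568517575941877
[ 0.51417722 -0.06541397  0.16247013] 0.5094479709011049 0.09454995211148853 0.030411896950707396
```

View pics/w3.png

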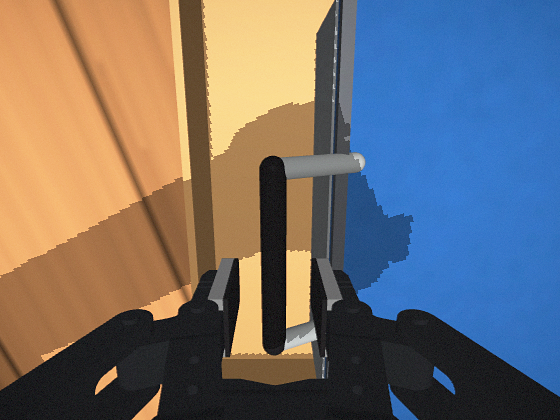

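The bar at column 273 sits midway between the fingers (columns 237 to 312). I'll go down and close.

Call:
send_rows([
  [[0.05,-0.08,0.6],[0,0,0],0.36],
  [[0,0,0.6],[0,0,0],0.36],
  [[0,0,0],[0,0,0],0.36],
  [[0,0,0],[0,0,0],0],
  [[0,0,0],[0,0,0],0],
  [[0,0,0],[0,0,0],0],
  [[0,0,0],[0,0,0],0],
])

```text
time_s: 12.15
ee_pos: [0.5134, -0.0626, 0.1331]
eef_rot: [179.9, -0.0, 72.0]
force: [3.3, -0.6, -1.5]
gripper_width: 0.0096
grasp_force: 58.5
```

Call:
send_rows([
  [[0,0.07,-0.46],[0,0,0],0],
  [[0,0.09,-0.455],[0,0,0],0],
  [[0,0.115,-0.45],[0,0,0],0],
  [[0,0.135,-0.44],[0,0,0],0],
  [[0,0.16,-0.435],[0,0,0],0],
  [[0,0.18,-0.43],[0,0,0],0],
  [[0,0.2,-0.415],[0,0,0],0],
  [[0,0.22,-0.41],[0,0,0],0],
  [[0,0.24,-0.395],[0,0,0],0],
  [[0,0.26,-0.385],[0,0,0],0],
])

```text
time_s: 13.4
ee_pos: [0.5513, -0.0749, 0.2399]
eef_rot: [-179.8, 0.0, 72.0]
force: [-4.2, 3.2, -0.9]
gripper_width: 0.0096
grasp_force: 58.4
```

Call:
send_rows([
  [[0,0.28,-0.37],[0,0,0],0],
  [[0,0.296,-0.356],[0,0,0],0],
  [[0,0.315,-0.34],[0,0,0],0],
  [[0,0.33,-0.324],[0,0,0],0],
  [[0,0.346,-0.307],[0,0,0],0],
  [[0,0.362,-0.29],[0,0,0],0],
  [[0,0.376,-0.27],[0,0,0],0],
  [[0,0.389,-0.253],[0,0,0],0],
  [[0,0.4,-0.232],[0,0,0],0],
  [[0,0.413,-0.212],[0,0,0],0],
])

```text
time_s: 14.65
ee_pos: [0.6358, -0.1019, 0.3167]
eef_rot: [180.0, 0.0, 72.0]
force: [-6.2, 3.9, 10.4]
gripper_width: 0.0095
grasp_force: 61.4
```

Call:
send_rows([
  [[0,0.25,-0.12],[0,0,0],0],
  [[0,0,0],[0,0,0],0],
  [[0,0,0],[0,0,0],0],
])

```text
time_s: 15.02
ee_pos: [0.6427, -0.1042, 0.3196]
eef_rot: [179.8, -0.0, 72.0]
force: [-2.9, 2.1, 7.8]
gripper_width: 0.0092
grasp_force: 62.1
```

```bash
python3 - <<'E'
from h import *
c=ctrl.camera("scene"); cv2.imwrite("pics/s4.png",cv2.resize(c["image"][130:400,100:480],None,fx=2,fy=2))
P=cloud(c); I=c["image"].astype(int); b,g,r=I[...,0],I[...,1],I[...,2]
xc=P[...,0]*.952-P[...,1]*.305-.634; yc=P[...,0]*.305+P[...,1]*.952-.0957
m=(b>r+30)&(b>g+15)&(np.abs(yc)<.15)&(np.abs(xc)<.16)&(P[...,2]>.1)
q=np.stack([xc[m],yc[m],P[...,2][m]],1); u,s,v=np.linalg.svd(q-np.median(q,0),full_matrices=False); print(m.sum(),v[2],np.median(q,0),"lid angle",np.arctan2(abs(v[2][0]),abs(v[2][2])))
E
```

```text
8673 [ 8.58382072e-01 -1.24579566e-04  5.13010918e-01] [ 0.05991561 -0.00497177  0.19282153] lid angle 1.032107526828825
```

View pics/s4.png

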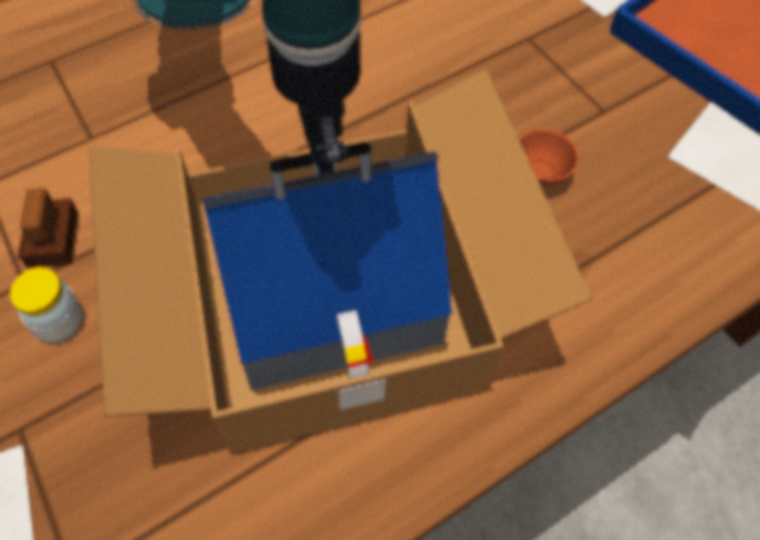

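The lid measures 1.03 rad, held by its bar, with the pointer past the red mark (352,365). Now I'll bring it down to about 0.75.

Call:
send_rows([
  [[0,-0.25,0.12],[0,0,0],0],
  [[0,-0.413,0.212],[0,0,0],0],
  [[0,-0.4,0.232],[0,0,0],0],
  [[0,-0.389,0.253],[0,0,0],0],
  [[0,-0.376,0.27],[0,0,0],0],
  [[0,-0.362,0.29],[0,0,0],0],
  [[0,0,0],[0,0,0],0],
  [[0,0,0],[0,0,0],0],
  [[0,0,0],[0,0,0],0],
  [[0,0,0],[0,0,0],0],
])

```text
time_s: 16.32
ee_pos: [0.5898, -0.0873, 0.2832]
eef_rot: [-180.0, -0.0, 72.0]
force: [-4.3, 3.3, 6.8]
gripper_width: 0.0095
grasp_force: 64.1
```

```bash
cat > a.py <<'E'
from h import *
c=ctrl.camera("scene"); cv2.imwrite("pics/s5.png",cv2.resize(c["image"][130:400,100:480],None,fx=2,fy=2))
P=cloud(c); I=c["image"].astype(int); b,g,r=I[...,0],I[...,1],I[...,2]
xc=P[...,0]*.952-P[...,1]*.305-.634; yc=P[...,0]*.305+P[...,1]*.952-.0957; z=P[...,2]
def ang(m,i):
    q=np.stack([xc[m],yc[m],z[m]],1); v=np.linalg.svd(q-np.median(q,0),full_matrices=False)[2][2]; return m.sum(),np.arctan2(abs(v[i]),abs(v[2]))
print("lid",ang((b>r+30)&(b>g+15)&(np.abs(yc)<.15)&(np.abs(xc)<.16)&(z>.1),0))
for s in (1,-1):
    n,a=ang((s*yc>.165)&(s*yc<.3)&(np.abs(xc)<.16)&(z>.14)&(z<.24),1); print("flap",n,np.pi-a)
print(ctrl.observe())
E
python3 a.py
```

```text
lid (np.int64(9382), np.float64(0.74762282450615))
flap 4216 2.680042650813708
flap 4819 2.674918720746177
{'time_s': 16.375, 'joint_positions': array([ 30.00517577,  23.66358736, -32.4499818 ,  96.02668919,
        13.81663213,  64.35162231, -24.27163966]), 'qvel': array([-0.04362886, -0.00219844,  0.01563483,  0.03858135, -0.03418135,
        0.02124773, -0.03676318]), 'joint_efforts': array([ 1.70821700e+00, -4.23597693e+01, -3.62120077e+00, -2.48580819e+01,
        1.01290930e+00, -1.12877313e+00, -3.72303114e-02]), 'ee_pos': array([ 0.58981482, -0.08727878,  0.28317456]), 'eef_rot': array([-1.79989624e+02, -1.14941402e-03,  7.20172601e+01]), 'force': array([-4.53746837,  3.56115327,  6.78757911]), 'torque': array([0.68075982, 0.82770491, 0.03815805]), 'grasp_force': 64.13781523704529, 'gripper_width': 0.009702369572164566}
```

View pics/s5.png

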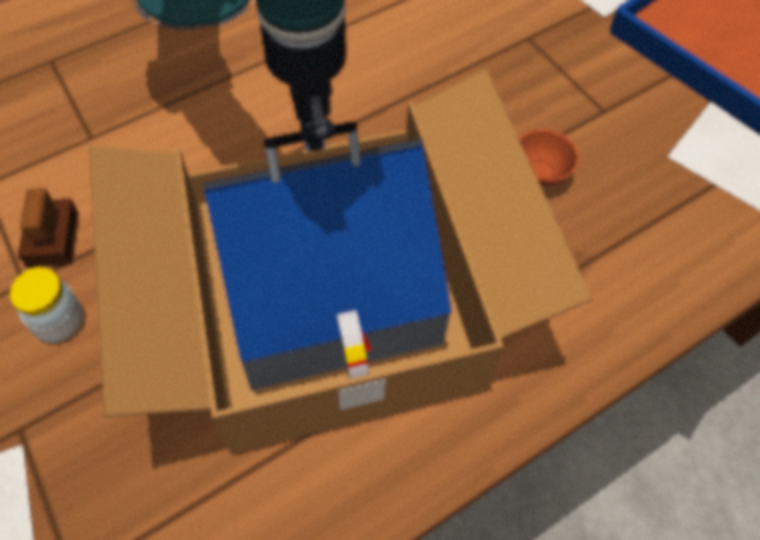

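The lid is held still at 0.75 rad with the pointer in the yellow band (355,350). Both flaps are at about 2.68 rad and the bystanders have not moved, so I'll hand in.

```bash
python3 -c "
from cell import ctrl
print(ctrl.sign_off())"
```

```text
the job is handed in; nothing more can be done
None
```

I handed the job in at about 16 s; no verdict was returned. Both flaps measured about 2.68 rad, the lid went up to 1.03 rad and is now held still at about 0.75 rad (yellow band), and the bystanders look unmoved in the pictures.

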